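# Sweep screw caps through the gate

## Robot

A 7-joint arm with a two-finger parallel gripper is mounted at the origin on the work surface. World frame = base frame: x ahead of the robot, y to its left, z up, the work surface at z = 0. Lengths are in m, angles in rad, forces in N, time in s.
With the tool pointing down it reaches from about 0.425 to 0.8 m from the base axis. Payload 8.3 kg.
Tool frame: the origin (TCP) lies between the finger pads; the fingertips stand ahead of it and the grasp point (between the pads) lies 6 mm ahead of it (tips_ahead is the z of the fingertips in the tool frame, in m); z points along the fingers, y is the direction in which the jaws open and shut (so a half turn about z gives the same grasp; the last joint's range is limited). The gripper opens to 85 mm and grips with 20 to 120 N. Pads are 22 mm wide; open, the fingers measure 114 mm over their backs; the gripper's body (76 mm by 85 mm) begins 54 mm behind the grasp point. The pads swing forward as they close: fully open they stand 13 mm farther back than shut.
Start: joints at [-1.343, 0.383, 0.016, 1.37, -0.006, 1.388, -0.046], TCP at [0.179, 0.599, 0.256] pointing down, gripper open.
Joint ranges: [-2.95, 2.95], [-0.25, 2.06], [-1.52, 1.56], [0.18, 2.33], [-1.44, 4.58], [0.02, 2.06], [-3.01, 3.01]. Speed limits (rad/s): [2.39, 2.39, 3.01, 3.01, 3.14, 3.14, 3.14].

## Interface

Orientations are given as [roll, pitch, yaw] about the fixed x, y, z axes, in that order (R = Rz(yaw) Ry(pitch) Rx(roll)).
In Python, from rig import * gives the robot as it stands.
- The arm moves only by the shell command python3 -m pendant 'ROWS' [FORCE]. ROWS is JSON, one flat list of numbers, 7 for each row, row after row: the shift along the tool's x, y, z in mm, then the turn, a rotation vector about the tool's x, y, z in rad, then the opening, from -1 (shut) to 1 (fully open). In form: [tx, ty, tz, ax, ay, az, fingers, tx, ty, tz, ax, ay, az, fingers, ...]. A call has exactly 8 rows; each row shifts and turns the commanded pose from where the row before left it, along the tool's axes as they then stand; what a row does not reach is not made up. A row lasts 1/12 s, in which the tool goes at most 41.7 mm and 7.16 degrees, less where a joint would pass 70% of its speed; a pose out of reach is approached as far as the arm can. A call is refused whole if a number of a shift passes 41.7 or a number of a turn 0.125, either way. A call with a gripper value outside its range is refused whole. The fingers move at their own pace and stop on an object; FORCE is the grip in N (left out, the last holds). Time passes only in rows, so rows that do not move let the fingers close, or fill a call up. It gives the time, the measured TCP pose, the force and the opening at its end, in the units of the state.
- get_state(): the state, without advancing time (a new reading comes with each control period).
- capture(name): name is "scene" or "top" or "wrist"; returns a dict with "pixels" (420x560x3 uint8, red, green, blue), "intrinsics" (3x3 intrinsics, pixels), "R" (3x3) and "t" (3): a world point X has camera coordinates R X + t. Camera axes: x right, y down, z forward; pixel columns grow to the right and rows downward; lengths in m; the calibration is good to about 2 mm. A picture is of the moment at which its call begins. There is no depth.
- sign_off(): hands the job in, once; it reports no verdict.
Trained networks look in a picture, given as the dict that the camera call returned (one of the last four; its "shot" number tells which), for a name from the list of things; names that differ only in an ending like _2 or _b are one class to them, and where a whole thing is asked for, a point or a joint stands for the part that bears it (a point fixed in the world has none). Each returns a list of dicts, best first, with "confidence" (0 to 1); they miss things now and then, are a little off and sometimes report something else, mostly with a low value. They report only what shows in the picture. A call takes as long as a camera call.
- search_frame(picture, label): "rect" ([left, top, width, height] in pixels, round what is visible of it).
The state is a dict: "t": time; "joint_positions": joint angles; "joint_velocities": joint speeds; "joint_efforts": joint torques, N m; "eef_pos": TCP position; "orientation": TCP orientation; "ft_force": force on the tool from outside, world axes, zero at the start; "moment": the same for the moment, N m; "finger_gap": finger opening in m.
Only numpy, scipy, OpenCV 4.12 (cv2) and the standard library are available. Lean on these libraries where they do the work, as an engineer would, in place of code of your own. Each camera call takes 0.05 s, during which the arm holds its last target.

## Task

Sweep the three loose white screw caps on the steel stand through its gate with your fingertips, one after another, so that each drops into the slot behind before the next one goes. Only push the caps along the deck - do not lift or carry them - and leave the little vial and pot on the stand and the other things on the bench where they are; finish with all three caps lying in the slot.

Things in the scene. Friction and masses are not known exactly. Their poses are not given: they have to be found in the camera images.
- stand: fixed block with a flat dark steel deck, its top 70 mm above the bench. Origin on the bench below the deck; x points along the deck to the gate, y left, z up. Deck: x = -130 to +94 mm, y = -145 to +145 mm; 8 mm high, 5 mm thick rim at the back and both sides. At the +x edge a straight fence 12 mm high, 6 mm thick (x = 94 to 100 mm), broken only by the gate at y = 0
- gate (a point): middle of the gate, 97 mm ahead (+x) of the stand's origin, at deck height. The gate is a 38 mm wide gap in the fence. The deck ends in a sheer drop at x = 94 mm, level with the fence's near face: a cap tips over and drops in by itself once its centre is well past that edge, before a finger pushing from behind has to enter the gate
- slot (a point): centre of the slot's floor, 118 mm ahead (+x) of the stand's origin. The slot is an open-topped well right behind the gate, 48 mm long (x = 94 to 142 mm), 38 mm wide, its floor 64 mm below the deck; its walls are 6 mm thick and as high as the fence's top, the far one clear. The three caps pile up in it below deck level
- cap0: a loose white ribbed screw cap, a disc 28 mm across and 15 mm tall, about 14 g, lying flat on the stand's deck and sliding freely; its origin is its centre (half-way up, 7.5 mm above the deck). All three caps are alike
- cap1: a loose white ribbed screw cap, a disc 28 mm across and 15 mm tall, about 14 g, lying flat on the stand's deck and sliding freely; its origin is its centre (half-way up, 7.5 mm above the deck). All three caps are alike
- cap2: a loose white ribbed screw cap, a disc 28 mm across and 15 mm tall, about 14 g, lying flat on the stand's deck and sliding freely; its origin is its centre (half-way up, 7.5 mm above the deck). All three caps are alike
- vial: small amber glass vial, 25 mm across and 50 mm tall, standing on the stand's deck near its left or right side, 115 mm from the middle line; origin at the centre of its underside. Leave it alone
- pot: small clear glass pot with a screw lid, 32 mm across and 42 mm tall, standing on the stand's deck near the opposite side, 115 mm from the middle line; origin at the centre of its underside. Leave it alone
- jar: plastic jar, 70 mm across and 90 mm tall, on the bench to the right; origin at its underside. Leave it alone
- reagent: amber bottle, 60 mm across and 140 mm tall, on the bench to the right; origin at its underside. Leave it alone
- beaker: open glass beaker, 70 mm across and 85 mm tall, on the bench to the left; origin at its underside. Leave it alone
- dishes: stack of three covered dishes, 93 mm across and 44 mm tall in all, on the bench to the left; origin at its underside. Leave it alone
- spatula: thin steel lab spatula, 160 mm long, 12 mm wide and 5 mm thick, lying on the bench to the right; origin at its underside. Leave it alone

How it is judged:
On the way, in this order (a step that is already met when the one before it is completed fails the run):
1. one cap has dropped into the slot, alone (((x of cap0 in the frame of stand between 0.094 and 0.142 m and y of cap0 in the frame of stand between -0.019 and 0.019 m and z of cap0 in the frame of stand below 0.058 m) or (x of cap1 in the frame of stand between 0.094 and 0.142 m and y of cap1 in the frame of stand between -0.019 and 0.019 m and z of cap1 in the frame of stand below 0.058 m) or (x of cap2 in the frame of stand between 0.094 and 0.142 m and y of cap2 in the frame of stand between -0.019 and 0.019 m and z of cap2 in the frame of stand below 0.058 m))), for 0.2 s.
2. a second cap has dropped into the slot, alone ((((x of cap0 in the frame of stand between 0.094 and 0.142 m and y of cap0 in the frame of stand between -0.019 and 0.019 m and z of cap0 in the frame of stand below 0.058 m) and (x of cap1 in the frame of stand between 0.094 and 0.142 m and y of cap1 in the frame of stand between -0.019 and 0.019 m and z of cap1 in the frame of stand below 0.058 m)) or ((x of cap0 in the frame of stand between 0.094 and 0.142 m and y of cap0 in the frame of stand between -0.019 and 0.019 m and z of cap0 in the frame of stand below 0.058 m) and (x of cap2 in the frame of stand between 0.094 and 0.142 m and y of cap2 in the frame of stand between -0.019 and 0.019 m and z of cap2 in the frame of stand below 0.058 m)) or ((x of cap1 in the frame of stand between 0.094 and 0.142 m and y of cap1 in the frame of stand between -0.019 and 0.019 m and z of cap1 in the frame of stand below 0.058 m) and (x of cap2 in the frame of stand between 0.094 and 0.142 m and y of cap2 in the frame of stand between -0.019 and 0.019 m and z of cap2 in the frame of stand below 0.058 m)))), for 0.2 s.
3. the third cap has dropped into the slot (x of cap0 in the frame of stand between 0.094 and 0.142 m and y of cap0 in the frame of stand between -0.019 and 0.019 m and z of each of cap0, cap1, cap2 in the frame of stand below 0.058 m and x of cap1 in the frame of stand between 0.094 and 0.142 m and y of cap1 in the frame of stand between -0.019 and 0.019 m and x of cap2 in the frame of stand between 0.094 and 0.142 m and y of cap2 in the frame of stand between -0.019 and 0.019 m), for 0.2 s.
At the end, for the whole second after the job is handed in: The centres of all three caps lie within the slot's outline and at least 12 mm below the deck, and the caps are at rest (below 20 mm/s) (all of step 3 and linear speed of each of cap0, cap1, cap2 below 0.02 m/s); the robot touches nothing.
It fails at once if a cap is lifted: its centre rises more than 14 mm above its height when flat on the deck (height (world z) of any of cap0, cap1, cap2 above 0.0915 m).
It fails at once if a bystander is shifted by more than 20 mm or knocked over (distance of any of vial, pot, jar, reagent, beaker, dishes, spatula from where it was at the start of the episode above 0.02 m or angle between any of vial, pot, jar, reagent, beaker, dishes, spatula's own z axis and vertical above 0.4 rad).
It also fails if it takes over 62 s, if anything falls off the work surface, if the arm or the gripper's body presses on something with over 40 N, if the wrist force passes 120 N, or if a joint passes its speed limit or range.

## Working session

There is one attempt and no reset: what is moved stays moved. The work goes in short steps, Python scripts to look and compute and a shell command to move; the robot and the scene stay as the last step left them, time stands still between calls to the robot, and variables do not carry over. Pictures are saved under pics/ and viewed, and the job is handed in when it is done.

```bash
ls; mkdir -p pics
python3 - <<'E'
from rig import *
import cv2,numpy as np
s=get_state();print({k:np.round(v,3).tolist() for k,v in s.items()}); 
try: print(tips_ahead)
except Exception as e: print(e)
for n in("top","scene"):
    p=capture(n);cv2.imwrite(f"pics/{n}0.png",p["pixels"][:,:,::-1]);print(n,p["intrinsics"],p["R"],p["t"])
    for l in("stand","cap0","vial","pot","gate","slot"):
        print(l,[(np.round(d["rect"],1).tolist(),round(d["confidence"],2)) for d in search_frame(p,l)])
E
```

```text
pics
{'t': 0.0, 'joint_positions': [-1.343, 0.384, 0.016, 1.371, -0.006, 1.388, -0.047], 'joint_velocities': [-0.001, 0.0, -0.001, 0.0, 0.0, -0.001, -0.001], 'joint_efforts': [0.001, -62.76, 0.844, -37.183, 0.016, 0.014, -0.0], 'eef_pos': [0.179, 0.598, 0.255], 'orientation': [-3.14, 0.0, 2.851], 'ft_force': [0.022, 0.561, 0.398], 'moment': [0.008, -0.041, 0.007], 'finger_gap': 0.085}
0.025
top [[512.72774696   0.         284.79431347]
 [  0.         512.72774696 212.38118199]
 [  0.           0.           1.        ]] [[ 0.04848494 -0.99880998  0.00527641]
 [-0.97438901 -0.04845948 -0.21958536]
 [ 0.21957974  0.0055053  -0.97557902]] [-0.02961273  0.5601127   1.14319165]
stand [([226.6, 147.8, 146.4, 138.8], 0.88)]
cap0 [([265.4, 233.7, 11.6, 12.2], 0.66)]
vial [([432.5, 160.9, 42.4, 33.7], 0.67), ([250.0, 186.1, 9.0, 18.1], 0.46)]
pot [([346.2, 195.7, 13.6, 13.5], 0.66), ([437.5, 259.9, 39.9, 28.5], 0.23)]
gate [([222.2, 148.8, 148.1, 133.9], 0.77), ([434.5, 158.9, 40.0, 37.1], 0.36)]
slot [([224.9, 150.7, 144.9, 129.8], 0.94)]
scene [[427.87975564   0.         279.06168266]
 [  0.         427.87975564 214.83204479]
 [  0.           0.           1.        ]] [[ 0.4751376   0.87989    -0.0061518 ]
 [ 0.58876165 -0.32310946 -0.74091835]
 [-0.65391435  0.34841622 -0.67156694]] [-0.28283631 -0.26640846  1.5961547 ]
stand [([204.2, 185.6, 117.9, 101.9], 0.92)]
cap0 [([267.6, 215.6, 10.1, 7.0], 0.6), ([236.5, 202.6, 8.7, 10.2], 0.41), ([264.8, 196.5, 9.6, 11.4], 0.39)]
vial [([296.6, 203.0, 10.4, 16.2], 0.52)]
pot [([201.9, 185.1, 121.3, 100.5], 0.7), ([218.2, 228.0, 11.1, 18.6], 0.51)]
gate [([203.2, 187.2, 124.1, 95.8], 0.75)]
slot [([203.3, 186.5, 123.1, 93.9], 0.95)]
```

Run:
```python
import cv2
a=cv2.imread("pics/top0.png");cv2.imwrite("pics/top0z.png",cv2.resize(a[130:300,200:400],(800,680),interpolation=cv2.INTER_CUBIC)[:600])
```

```text
(no output)
```

View pics/top0.png

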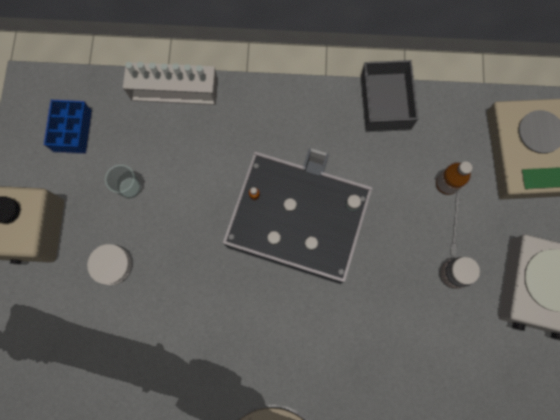

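View pics/scene0.png

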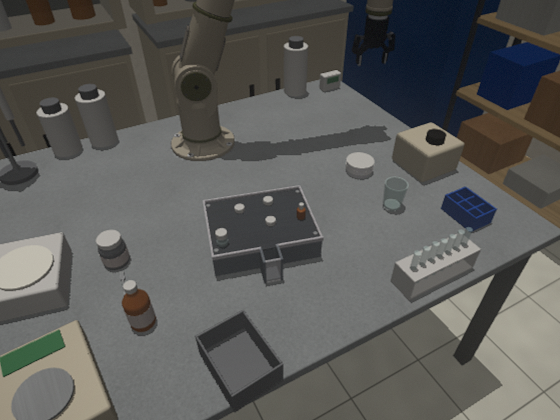

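```bash
sleep 1
```

```text
(no output)
```

View pics/top0z.png

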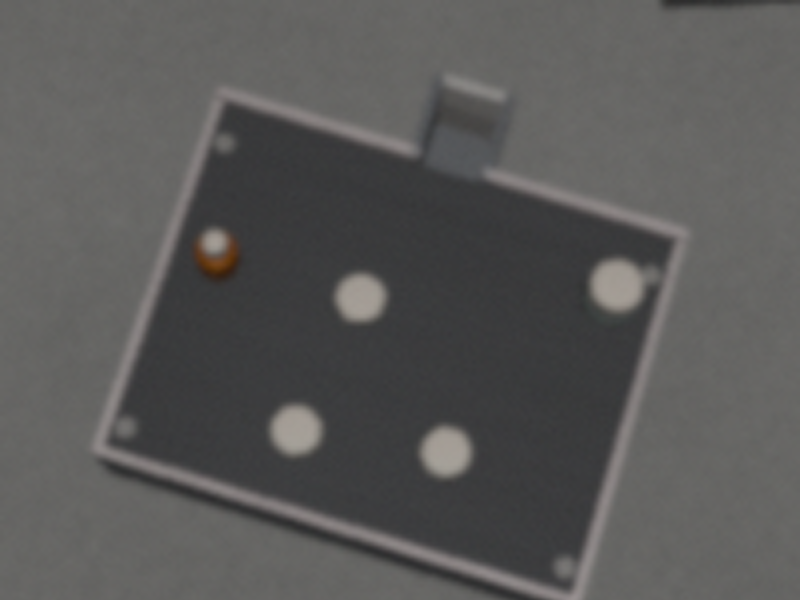

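```bash
cat > h.py <<'E'
import numpy as np,cv2
from scipy.optimize import least_squares
def ray(p,u,v,z):
    R,t,K=np.array(p["R"]),np.array(p["t"]),np.array(p["intrinsics"])
    c=-R.T@t; d=R.T@np.linalg.inv(K)@np.array([u,v,1.]); return (c+d*(z-c[2])/d[2])
def proj(p,X):
    R,t,K=np.array(p["R"]),np.array(p["t"]),np.array(p["intrinsics"])
    q=K@(R@np.array(X)+t); return q[:2]/q[2]
def S(st,x,y,z):
    c,s=np.cos(st[2]),np.sin(st[2]); return np.array([st[0]+c*x-s*y,st[1]+s*x+c*y,z])
def toS(st,P):
    c,s=np.cos(st[2]),np.sin(st[2]); d=np.array(P[:2])-st[:2]; return np.array([c*d[0]+s*d[1],-s*d[0]+c*d[1]])
def blobs(p,thr=150):
    g=p["pixels"].astype(int); m=((g.min(2)>thr)&(g.max(2)-g.min(2)<50)).astype(np.uint8)
    n,_,st,ce=cv2.connectedComponentsWithStats(m); return [(ce[i].round(1).tolist(),st[i].tolist()) for i in range(1,n) if st[i][4]>40]
E
python3 - <<'E'
from rig import *
from h import *
p=capture("top"); g=p["pixels"]
for c,s in blobs(p,130): 
    if 220<c[0]<380 and 140<c[1]<290: print(c,s, ray(p,*c,.085)[:2].round(4))
o=lambda u,v:(u/4+200-.4,v/4+130-.4)
obs=[(222,92,100,145,.082),(685,233,100,-145,.082),(98,452,-130,145,.078),(578,602,-130,-145,.078)]
def f(q): return np.concatenate([proj(p,S(q,x/1e3,y/1e3,z))-o(u,v) for u,v,x,y,z in obs])
r=least_squares(f,[.55,0,-.29]);print(r.x,r.fun.round(2))
st=r.x
for n,u,v,z in[("A",360,298,.085),("B",296,430,.085),("C",446,452,.085),("pot",617,285,.112),("vial",214,241,.12),("gate",452,172,.07)]:
    P=ray(p,*o(u,v),z);print(n,P.round(4),(toS(st,P)*1e3).round(1))
s=get_state();print(toS(st,s["eef_pos"])*1e3)
E
```

```text
[354.0, 200.9] [349, 196, 11, 11, 97] [ 0.591  -0.1612]
[289.6, 203.8] [285, 199, 10, 10, 79] [ 0.5767 -0.0123]
[273.6, 237.1] [269, 232, 10, 11, 88] [0.4968 0.0205]
[311.2, 242.5] [306, 238, 11, 10, 86] [ 0.4886 -0.0657]
[346.7, 268.5] [340, 251, 13, 30, 43] [ 0.4333 -0.1477]
[ 0.56747038 -0.03763592 -0.2571402 ] [-0.74 -1.17  1.25 -0.8  -1.16  0.4   0.64  1.3 ]
A [ 0.576  -0.0124  0.085 ] [ 1.8 26.6]
B [0.4968 0.0205 0.085 ] [-83.1  38.2]
C [ 0.4883 -0.0654  0.085 ] [-69.5 -47. ]
pot [ 0.5842 -0.1573  0.112 ] [  46.6 -111.5]
vial [0.5964 0.0716 0.12  ] [  0.2 113. ]
gate [ 0.6593 -0.0635  0.07  ] [95.4 -1.6]
[-537.38185139  516.73214716]
```

```bash
python3 -m pendant '[-15,-6,0,0,0,-0.033,-0.58,-30,-12,0,0,0,0,-0.58,-30,-12,0,0,0,0,-0.58,-30,-12,0,0,0,0,-0.58,-30,-12,0,0,0,0,-0.58,-30,-12,0,0,0,0,-0.58,-30,-12,0,0,0,0,-0.58,-30,-12,0,0,0,0,-0.58]'
```

```text
t: 1.42
eef_pos: [0.3746, 0.4529, 0.2565]
orientation: [3.141, 0.0, 2.884]
ft_force: [-0.5, -0.4, -0.2]
finger_gap: 0.0179
```

```bash
python3 -m pendant '[-18,-26,0,0,0,0,-0.58,-18,-26,0,0,0,0,-0.58,-18,-26,0,0,0,0,-0.58,-18,-26,0,0,0,0,-0.58,-18,-26,0,0,0,0,-0.58,-18,-26,0,0,0,0,-0.58,-18,-26,0,0,0,0,-0.58,-18,-26,0,0,0,0,-0.58]' && python3 -m pendant '[-18,-26,0,0,0,0,-0.58,-18,-26,0,0,0,0,-0.58,-18,-26,0,0,0,0,-0.58,-18,-26,0,0,0,0,-0.58,-18,-26,0,0,0,0,-0.58,-18,-26,0,0,0,0,-0.58,-18,-26,0,0,0,0,-0.58,-9,-13,0,0,0,0,-0.58]'
python3 - <<'E'
from rig import *
from h import *
p=capture("wrist");cv2.imwrite("pics/w1.png",p["pixels"][:,:,::-1])
import pickle;pickle.dump(p,open("w1.pkl","wb"))
print(tips_ahead,p["t"],p["R"])
for b in blobs(p,130):print(b)
E
```

```text
t: 2.08
eef_pos: [0.46, 0.2146, 0.2566]
orientation: [3.141, 0.0, 2.884]
ft_force: [1.7, 1.6, 0.7]
finger_gap: 0.018
t: 2.75
eef_pos: [0.5411, -0.0115, 0.2567]
orientation: [-3.14, 0.001, 2.879]
ft_force: [-0.5, 0.0, 1.2]
finger_gap: 0.0175
0.025 [-0.12911998 -0.54073235  0.21027331] [[ 2.59103921e-01  9.65849030e-01 -8.99921355e-04]
 [ 9.13578593e-01 -2.44778994e-01  3.24742049e-01]
 [ 3.13431511e-01 -8.49640872e-02 -9.45802195e-01]]
([71.1, 180.7], [0, 0, 228, 420, 49027])
([468.1, 162.2], [295, 0, 265, 391, 60575])
([243.0, 74.6], [229, 73, 30, 4, 88])
([92.8, 98.3], [86, 91, 15, 16, 174])
([419.8, 97.9], [413, 91, 15, 15, 178])
([302.4, 133.5], [287, 118, 32, 32, 809])
([197.3, 151.2], [181, 133, 34, 36, 938])
([287.4, 232.2], [273, 220, 29, 26, 569])
([398.4, 245.9], [390, 238, 18, 17, 228])
([396.5, 293.0], [391, 288, 12, 11, 99])
([283.3, 372.5], [250, 320, 62, 85, 3214])
([532.8, 366.3], [499, 351, 61, 45, 928])
([145.7, 389.9], [136, 382, 19, 18, 63])
([415.4, 389.8], [407, 382, 18, 18, 72])
([545.3, 411.8], [529, 402, 31, 18, 457])
([378.1, 414.6], [373, 407, 13, 13, 85])
```

View pics/w1.png

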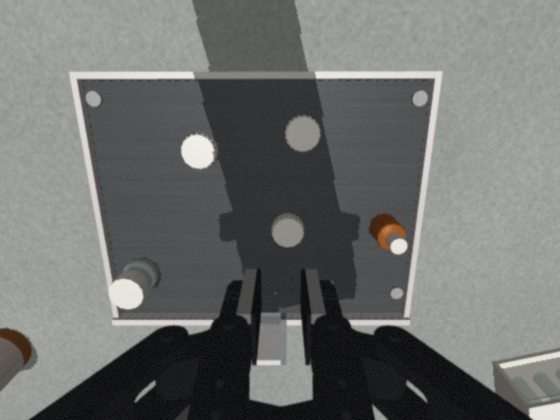

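Run:
```python
from h import *
import pickle
p=pickle.load(open("w1.pkl","rb"));g=cv2.cvtColor(p["pixels"],cv2.COLOR_RGB2GRAY)
cv2.imwrite("pics/w1z.png",cv2.cvtColor(cv2.resize(p["pixels"][60:340,60:450],(780,560),interpolation=cv2.INTER_CUBIC),cv2.COLOR_RGB2BGR))
obs=[(71,72.5,-130,-145,.078),(441.5,72.5,-130,145,.078),(112,325.5,100,-145,.082),(410,325.5,100,145,.082)]
def f(q): return np.concatenate([proj(p,S(q,x/1e3,y/1e3,z))-(u,v) for u,v,x,y,z in obs])
r=least_squares(f,[.567,-.037,-.257]);print(r.x,r.fun.round(2))
for st in (r.x,):
  for n,u,v,z in[("A",287.5,230.5,.0825),("B",302.5,133.5,.0825),("C",198,152,.0825),("pot",126,294,.112),("vial",398.4,246,.12)]:
    P=ray(p,u,v,z);print(n,P.round(4),(toS(st,P)*1e3).round(1))
```

```text
[ 0.56765159 -0.0382386  -0.26228789] [-1.37  0.06  1.21  0.12  0.75 -0.03 -0.55  0.18]
A [ 0.5742 -0.0139  0.0825] [ 0.  25.2]
B [0.496  0.019  0.0825] [-84.1  36.7]
C [ 0.4882 -0.0674  0.0825] [-69.2 -48.8]
pot [ 0.5833 -0.1584  0.112 ] [  46.3 -112. ]
vial [0.5948 0.0697 0.12  ] [ -1.8 111.3]
```

View pics/w1z.png

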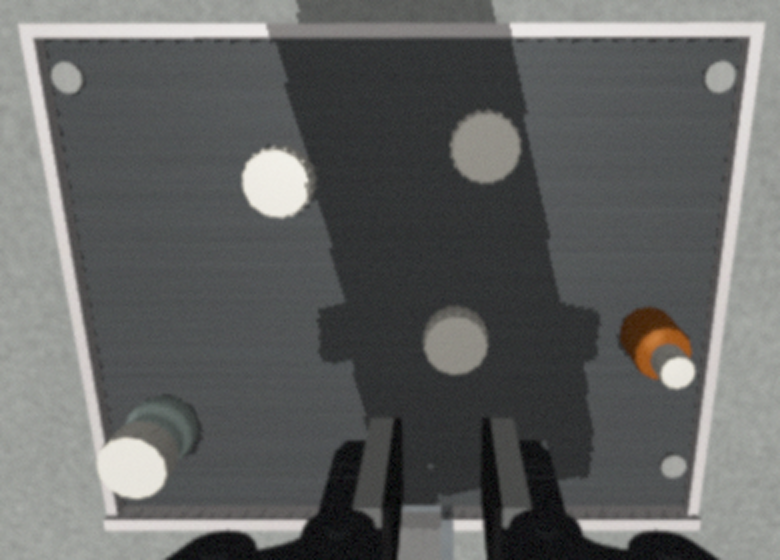

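```bash
cat > st.py <<'E'
from rig import *
from h import *
ST=np.array([.5676,-.0382,-.2615])
s=get_state();print("t",round(s["t"],2),"stand xy mm",(toS(ST,s["eef_pos"])*1e3).round(1),"z",round(s["eef_pos"][2]*1e3,1),"yawerr",round(s["orientation"][2]-np.pi-ST[2],4),"F",np.round(s["ft_force"],1),"gap",round(s["finger_gap"]*1e3,1))
E
python3 -m pendant '[2,2,18,0,0,0,-0.58,2,2,18,0,0,0,-0.58,2,2,18,0,0,0,-0.58,1,0,18,0,0,0,-0.58,0,0,18,0,0,0,-0.58,0,0,18,0,0,0,-0.58,0,0,18,0,0,0,-0.58,0,0,0,0,0,0,-0.58]' && python3 st.py
```

```text
t: 3.47
eef_pos: [0.5331, 0.0012, 0.127]
orientation: [-3.14, -0.005, 2.884]
ft_force: [-0.6, 0.1, 0.3]
finger_gap: 0.0181
t 3.47 stand xy mm [-43.6  29.2] z 127.0 yawerr 0.0044 F [-0.6  0.1  0.3] gap 18.1
```

```bash
python3 -m pendant '[0,-1,7,0,0,0,-0.58,0,-1,7,0,0,0,-0.58,0,-1,7,0,0,0,-0.58,0,-1,5,0,0,0,-0.58,0,0,2,0,0,0,-0.58,0,0,0,0,0,0,-0.58,0,0,0,0,0,0,-0.58,0,0,0,0,0,0,-0.58]' && python3 st.py
python3 - <<'E'
from rig import *
from h import *
p=capture("wrist");cv2.imwrite("pics/w2.png",p["pixels"][:,:,::-1])
E
```

```text
t: 4.13
eef_pos: [0.5345, -0.0031, 0.1027]
orientation: [3.141, 0.001, 2.884]
ft_force: [-0.1, 0.2, 1.0]
finger_gap: 0.0183
t 4.13 stand xy mm [-41.   25.3] z 102.7 yawerr 0.0037 F [-0.1  0.2  1. ] gap 18.3
```

View pics/w2.png

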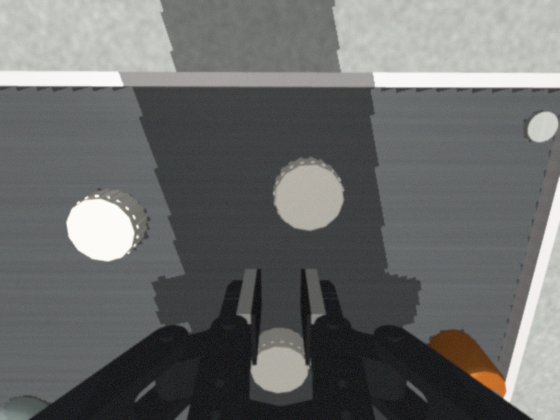

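```bash
python3 -m pendant '[0,0,3,0,0,0,-0.58,0,0,0,0,0,0,-0.58,-8,0,0,0,0,0,-0.58,-8,0,0,0,0,0,-0.58,-8,0,0,0,0,0,-0.58,-5,0,0,0,0,0,-0.58,0,0,0,0,0,0,-0.58,0,0,0,0,0,0,-0.58]' && python3 st.py
python3 - <<'E'
from rig import *
from h import *
p=capture("wrist");cv2.imwrite("pics/w3.png",p["pixels"][:,:,::-1])
p=capture("top");cv2.imwrite("pics/t3.png",cv2.resize(p["pixels"][130:280,200:400,::-1],(800,600),interpolation=cv2.INTER_CUBIC))
E
```

```text
t: 4.85
eef_pos: [0.5626, -0.0109, 0.0991]
orientation: [-3.141, -0.0, 2.883]
ft_force: [-0.8, 0.2, 0.3]
finger_gap: 0.0175
t 4.85 stand xy mm [-11.9  25.1] z 99.1 yawerr 0.0033 F [-0.8  0.2  0.3] gap 17.5
```

View pics/w3.png

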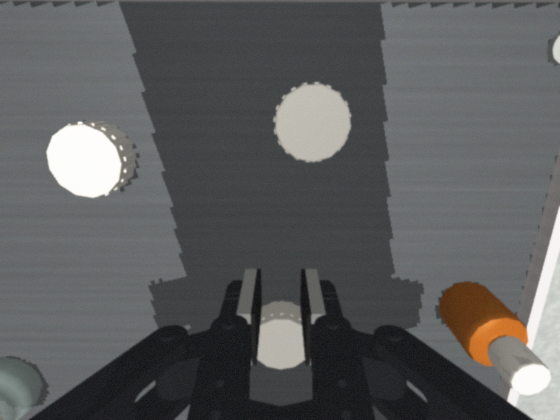

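View pics/t3.png

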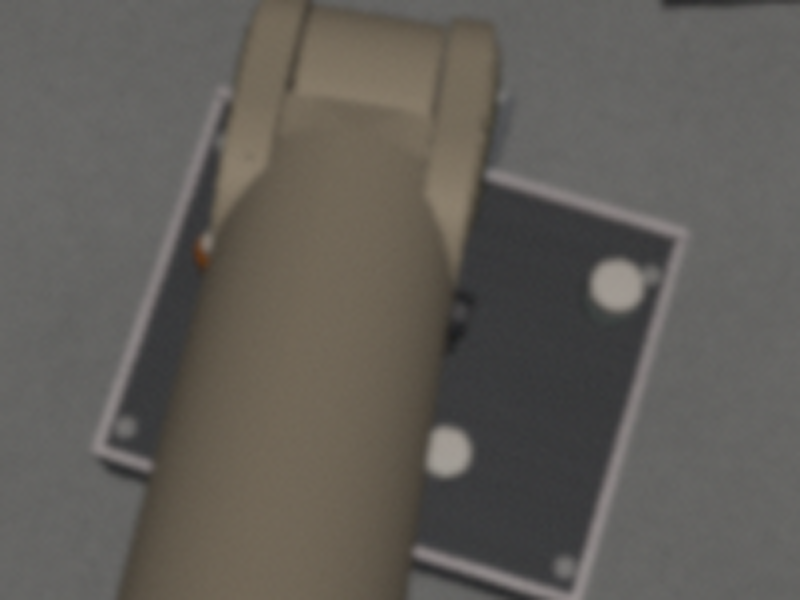

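```bash
cat > cap.py <<'E'
from st import *
import sys
n=sys.argv[1]; p=capture("wrist");cv2.imwrite(f"pics/{n}.png",p["pixels"][:,:,::-1])
for d in search_frame(p,"cap0"):
    x,y,w,h=d["rect"]; P=ray(p,x+w/2,y+h/2,.0775); print(round(d["confidence"],2),np.round([x,y,w,h]),(toS(ST,P)*1e3).round(1))
E
python3 cap.py w4
python3 - <<'E'
from st import *
p=capture("wrist")
for u,v in((281,343),(312,122),(85,160)): print((toS(ST,ray(p,u,v,.085))*1e3).round(1))
E
```

```text
t 4.95 stand xy mm [-12.5  25.3] z 99.1 yawerr 0.0037 F [-0.8 -0.8  0. ] gap 17.4
0.63 [256. 302.  51.  72.] [13.9 26.2]
0.58 [271.  84.  81.  82.] [-83.6  37.2]
0.58 [ 49. 123.  87.  75.] [-69.4 -48.9]
t 5.05 stand xy mm [-12.6  25.4] z 99.2 yawerr 0.0039 F [ 0.2 -0.1  0.1] gap 17.9
[11.2 25.9]
[-85.2  36.7]
[-71.1 -47.7]
```

```bash
python3 -m pendant '[-4,-2,0,0,0,0,-0.58,-8,-4,0,0,0,0,-0.58,-9,-4,0,0,0,0,-0.58,-9,-4,0,0,0,0,-0.58,-9,-4,0,0,0,0,-0.58,-9,-4,0,0,0,0,-0.58,-5,-3,0,0,0,0,-0.58,0,0,0,0,0,0,-0.58]' && python3 cap.py w5
```

```text
t: 5.77
eef_pos: [0.608, -0.0501, 0.0992]
orientation: [-3.141, 0.001, 2.882]
ft_force: [-0.1, 0.6, 0.1]
finger_gap: 0.0179
t 5.77 stand xy mm [42.1 -1. ] z 99.2 yawerr 0.0019 F [-0.1  0.6  0.1] gap 17.9
0.85 [96.  1. 93. 49.] [-62.8 -49.5]
0.75 [256. 298.  48.  70.] [66.5 -0.9]
0.62 [368.   0.  42.   8.] [-69.5  36.3]
```

View pics/w5.png

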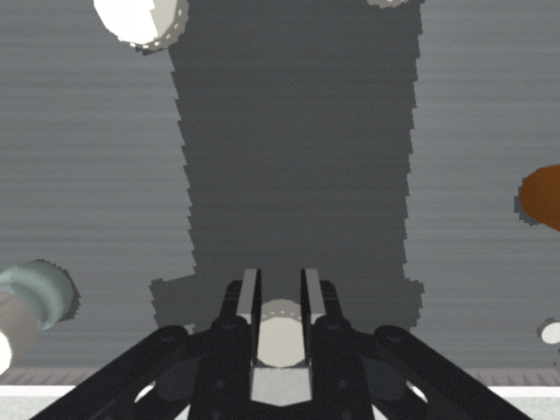

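```bash
python3 -m pendant '[-4,0.5,0,0,0,0,-0.58,-8,0,0,0,0,0,-0.58,-8,0,0,0,0,0,-0.58,-8,0,0,0,0,0,-0.58,-6,0,0,0,0,0,-0.58,-4,0,0,0,0,0,-0.58,-1,0,0,0,0,0,-0.58,0,0,0,0,0,0,-0.58]' && python3 cap.py w6
python3 - <<'E'
from rig import *
from h import *
p=capture("scene");cv2.imwrite("pics/s6.png",cv2.resize(p["pixels"][170:300,190:350,::-1],(800,600),interpolation=cv2.INTER_CUBIC))
E
```

```text
t: 6.53
eef_pos: [0.6452, -0.0579, 0.099]
orientation: [-3.141, -0.0, 2.884]
ft_force: [-0.6, 0.2, 0.3]
finger_gap: 0.0176
t 6.53 stand xy mm [80.  1.] z 99.0 yawerr 0.0035 F [-0.6  0.2  0.3] gap 17.6
0.63 [262. 305.  34.  11.] [91.6  0.6]
```

View pics/w6.png

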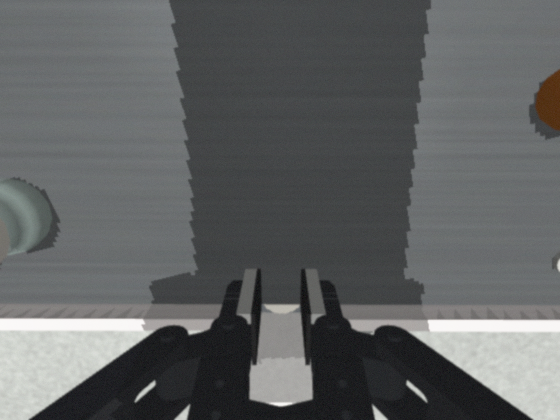

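View pics/s6.png

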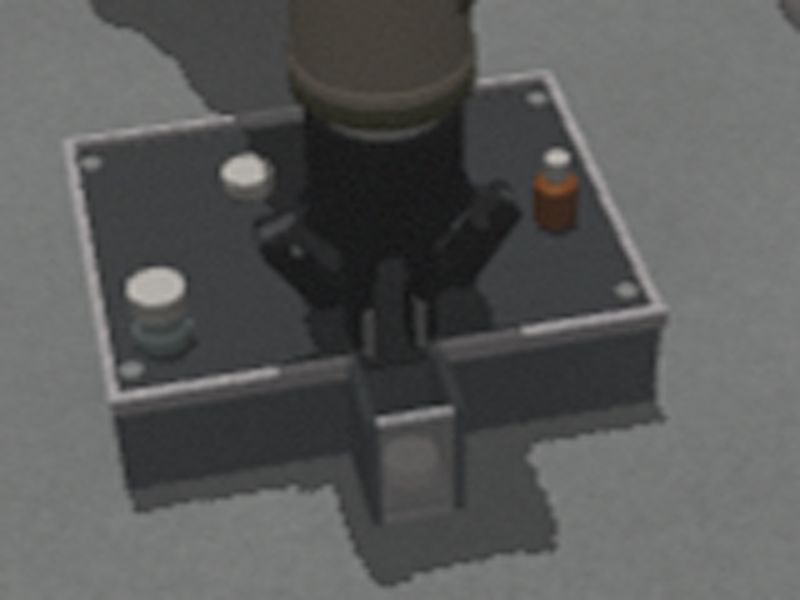

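```bash
python3 -m pendant '[4,0,-20,0,0,0,-0.58,4,0,-20,0,0,0,-0.58,28,-8,0,0,0,0,-0.58,32,-9,0,0,0,0,-0.58,32,-9,0,0,0,0,-0.58,32,-9,0,0,0,0,-0.58,32,-9,0,0,0,0,-0.58,18,-5.5,0,0,0,0,-0.58]' && python3 -m pendant '[0,0,0,0,0,0,-0.58,0,0,0,0,0,0,-0.58,0,0,0,0,0,0,-0.58,0,0,0,0,0,0,-0.58,0,0,0,0,0,0,-0.58,0,0,0,0,0,0,-0.58,0,0,0,0,0,0,-0.58,0,0,0,0,0,0,-0.58]' && python3 cap.py w7
```

```text
t: 7.35
eef_pos: [0.4528, -0.0592, 0.1389]
orientation: [3.141, -0.002, 2.883]
ft_force: [0.0, -0.4, 0.4]
finger_gap: 0.0177
t: 8.02
eef_pos: [0.4565, -0.0592, 0.1391]
orientation: [-3.141, -0.0, 2.884]
ft_force: [-0.3, -0.6, 0.8]
finger_gap: 0.0176
t 8.02 stand xy mm [-101.9  -49. ] z 139.1 yawerr 0.0037 F [-0.3 -0.6  0.8] gap 17.6
0.74 [400. 252.  62.  57.] [-83.4  37.4]
```

View pics/w7.png

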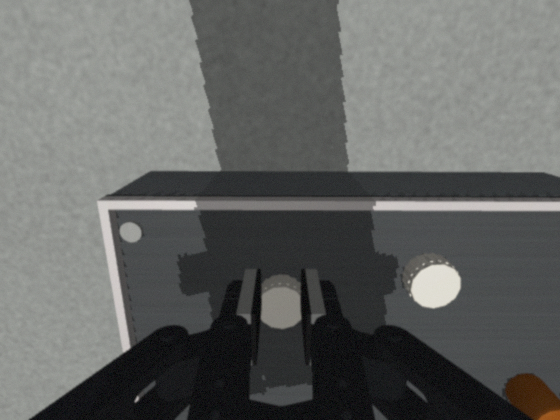

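```bash
python3 -m pendant '[0,0,8,0,0,0,-0.58,0,0,10,0,0,0,-0.58,0,0,10,0,0,0,-0.58,0,0,8,0,0,0,-0.58,0,0,3,0,0,0,-0.58,0,0,0,0,0,0,-0.58,0,0,0,0,0,0,-0.58,0,0,0,0,0,0,-0.58]' && python3 st.py && python3 -m pendant '[-4,0,0,0,0,0,-0.58,-5,0,0,0,0,0,-0.58,-5,0,0,0,0,0,-0.58,-5,0,0,0,0,0,-0.58,-4,0,0,0,0,0,-0.58,0,0,0,0,0,0,-0.58,0,0,0,0,0,0,-0.58,0,0,0,0,0,0,-0.58]' && python3 cap.py w8
```

```text
t: 8.78
eef_pos: [0.4567, -0.0592, 0.1006]
orientation: [3.142, 0.0, 2.884]
ft_force: [0.4, 0.0, 0.7]
finger_gap: 0.018
t 8.78 stand xy mm [-101.7  -49. ] z 100.6 yawerr 0.0036 F [0.4 0.  0.7] gap 18.0
t: 9.45
eef_pos: [0.4785, -0.065, 0.1001]
orientation: [-3.141, -0.0, 2.884]
ft_force: [0.6, -0.1, -0.7]
finger_gap: 0.0178
t 9.45 stand xy mm [-79.2 -49. ] z 100.1 yawerr 0.0037 F [ 0.6 -0.1 -0.7] gap 17.8
0.7 [435. 244.  81.  73.] [-82.9  38.3]
0.66 [258. 300.  46.  66.] [-54.3 -48.3]
0.38 [ 42. 143. 517. 276.] [-81.9 -40. ]
```

View pics/w8.png

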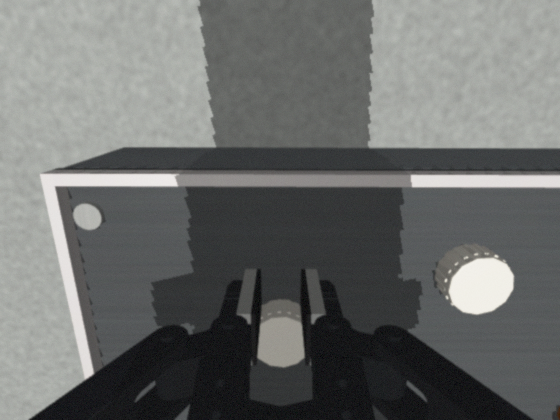

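```bash
python3 -m pendant '[-4,2,0,0,0,0,-0.58,-9,3.5,0,0,0,0,-0.58,-9,3.5,0,0,0,0,-0.58,-9,3.5,0,0,0,0,-0.58,-9,3.5,0,0,0,0,-0.58,-9,3.5,0,0,0,0,-0.58,-9,3.5,0,0,0,0,-0.58,-9,3.5,0,0,0,0,-0.58]' && python3 -m pendant '[-9,4,0,0,0,0,-0.58,-9,4,0,0,0,0,-0.58,-9,4,0,0,0,0,-0.58,-9,4,0,0,0,0,-0.58,-9,4,0,0,0,0,-0.58,-6,2,0,0,0,0,-0.58,-3,0.5,0,0,0,0,-0.58,0,0,0,0,0,0,-0.58]' && python3 cap.py w9
```

```text
t: 10.22
eef_pos: [0.5512, -0.0563, 0.1001]
orientation: [-3.141, -0.0, 2.884]
ft_force: [-0.4, -0.1, 1.0]
finger_gap: 0.0176
t: 10.88
eef_pos: [0.6087, -0.0485, 0.1]
orientation: [-3.141, -0.0, 2.884]
ft_force: [-0.7, 0.1, 0.7]
finger_gap: 0.0177
t 10.88 stand xy mm [42.4  0.6] z 100.0 yawerr 0.0039 F [-0.7  0.1  0.7] gap 17.7
0.9 [260. 298.  44.  67.] [66.4  1.5]
0.69 [364.   0.  40.   8.] [-69.5  36.2]
```

View pics/w9.png

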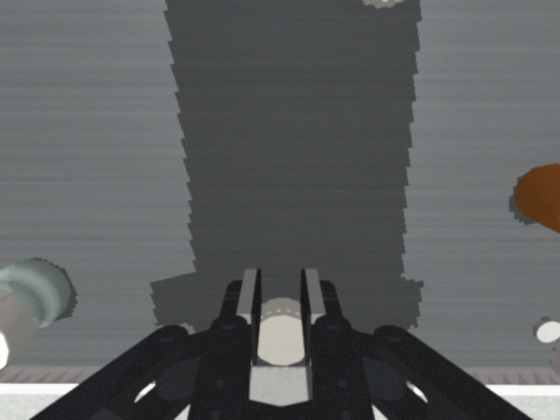

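Cap nested at (281,335), in line with the gate. Same straight push as before.

```bash
python3 -m pendant '[-4,0,0,0,0,0,-0.58,-8,0,0,0,0,0,-0.58,-8,0,0,0,0,0,-0.58,-8,0,0,0,0,0,-0.58,-6,0,0,0,0,0,-0.58,-4,0,0,0,0,0,-0.58,-1,0,0,0,0,0,-0.58,0,0,0,0,0,0,-0.58]' && python3 cap.py w10
python3 - <<'E'
from rig import *
from h import *
p=capture("scene");cv2.imwrite("pics/s10.png",cv2.resize(p["pixels"][170:300,190:350,::-1],(800,600),interpolation=cv2.INTER_CUBIC))
E
```

```text
t: 11.65
eef_pos: [0.646, -0.0587, 0.1]
orientation: [-3.141, -0.0, 2.884]
ft_force: [0.2, -0.2, -0.6]
finger_gap: 0.0181
t 11.65 stand xy mm [81.   0.5] z 100.0 yawerr 0.0035 F [ 0.2 -0.2 -0.6] gap 18.1
0.92 [261. 304.  38.  27.] [96.9  0.7]
```

View pics/w10.png

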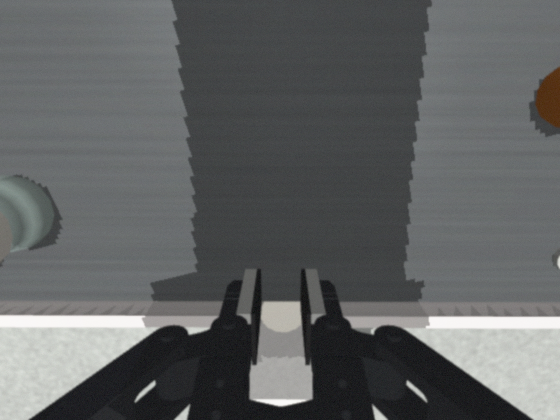

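View pics/s10.png

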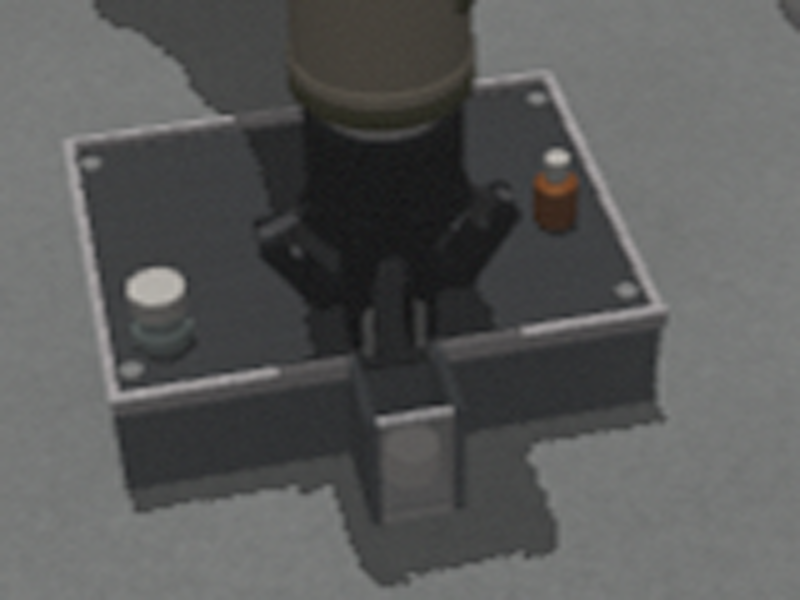

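```bash
python3 -m pendant '[4,0,-20,0,0,0,-0.58,4,0,-20,0,0,0,-0.58,28,5,0,0,0,0,-0.58,34,7,0,0,0,0,-0.58,34,7,0,0,0,0,-0.58,34,7,0,0,0,0,-0.58,32,7,0,0,0,0,-0.58,18,3.5,0,0,0,0,-0.58]' && python3 -m pendant '[0,0,0,0,0,0,-0.58,0,0,0,0,0,0,-0.58,0,0,0,0,0,0,-0.58,0,0,0,0,0,0,-0.58,0,0,0,0,0,0,-0.58,0,0,0,0,0,0,-0.58,0,0,0,0,0,0,-0.58,0,0,0,0,0,0,-0.58]' && python3 cap.py w11
python3 - <<'E'
from rig import *
from h import *
p=capture("scene");cv2.imwrite("pics/s11.png",cv2.resize(p["pixels"][210:290,240:310,::-1],(525,600),interpolation=cv2.INTER_CUBIC))
p=capture("top");cv2.imwrite("pics/t11.png",cv2.resize(p["pixels"][130:210,270:370,::-1],(750,600),interpolation=cv2.INTER_CUBIC))
E
```

```text
t: 12.47
eef_pos: [0.47, 0.0266, 0.14]
orientation: [3.141, -0.002, 2.886]
ft_force: [0.2, 0.3, 0.5]
finger_gap: 0.018
t: 13.13
eef_pos: [0.4735, 0.0245, 0.1401]
orientation: [-3.141, -0.0, 2.883]
ft_force: [0.7, -0.8, 0.3]
finger_gap: 0.0182
t 13.13 stand xy mm [-107.1   36.3] z 140.1 yawerr 0.0033 F [ 0.7 -0.8  0.3] gap 18.2
0.95 [259. 259.  46.  56.] [-83.5  37.1]
```

View pics/w11.png

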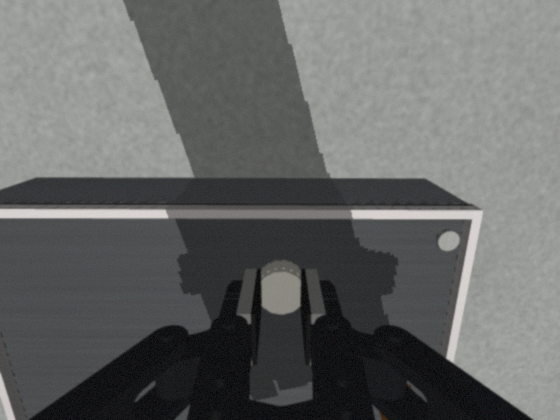

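View pics/s11.png

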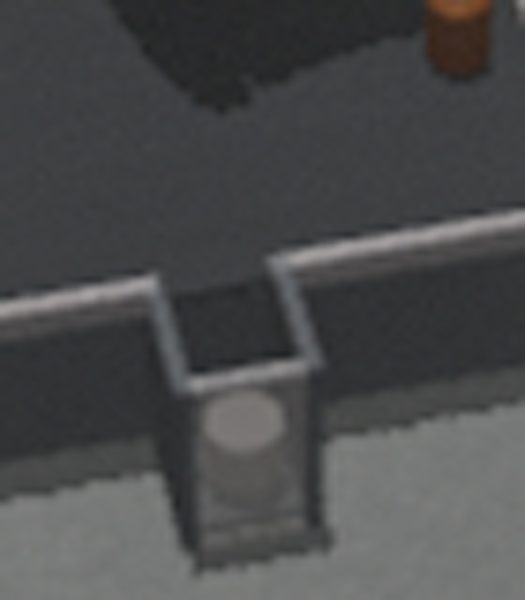

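View pics/t11.png

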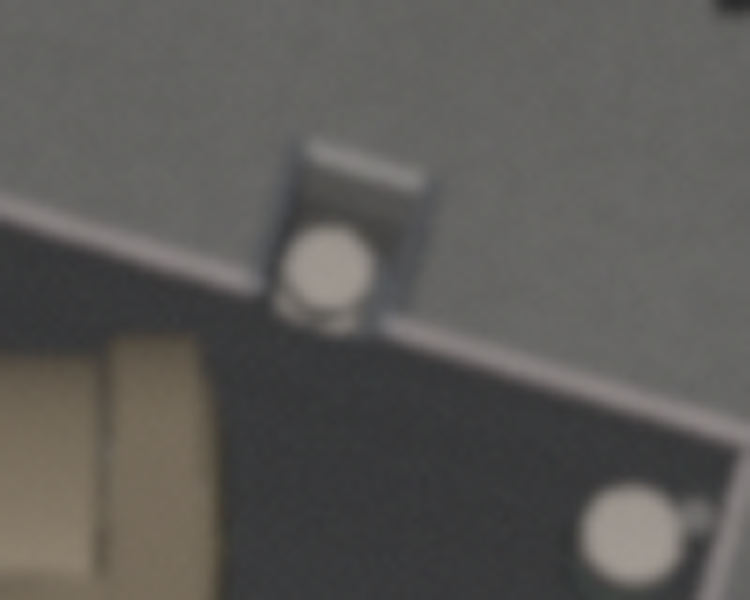

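```bash
python3 -m pendant '[3,0.7,0,0,0,0,-0.58,3,0,8,0,0,0,-0.58,0,0,10,0,0,0,-0.58,0,0,10,0,0,0,-0.58,0,0,5,0,0,0,-0.58,0,0,1,0,0,0,-0.58,0,0,0,0,0,0,-0.58,0,0,0,0,0,0,-0.58]' && python3 cap.py w12
```

```text
t: 14.0
eef_pos: [0.4679, 0.0269, 0.1063]
orientation: [-3.141, -0.0, 2.884]
ft_force: [-0.1, -0.8, -0.6]
finger_gap: 0.018
t 14.0 stand xy mm [-113.2   37.1] z 106.3 yawerr 0.0036 F [-0.1 -0.8 -0.6] gap 18.0
0.85 [258. 300.  48.  66.] [-83.7  38. ]
```

View pics/w12.png

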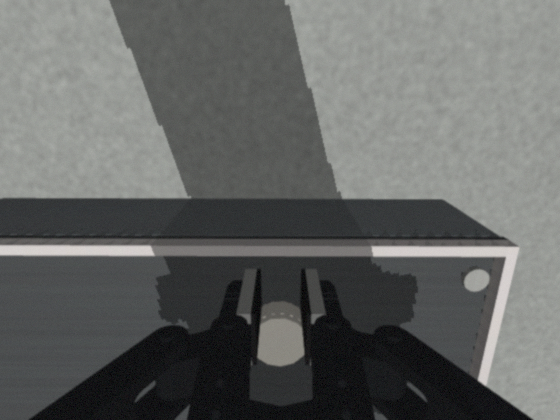

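```bash
python3 -m pendant '[-3,0,0,0,0,0,-0.58,0,0,3,0,0,0,-0.58,0,0,2.5,0,0,0,-0.58,0,0,0,0,0,0,-0.58,-4,0,0,0,0,0,-0.58,-5,0,0,0,0,0,-0.58,-5,0,0,0,0,0,-0.58,-5,0,0,0,0,0,-0.58]' && python3 -m pendant '[-3,0,0,0,0,0,-0.58,0,0,0,0,0,0,-0.58,0,0,0,0,0,0,-0.58,0,0,0,0,0,0,-0.58,0,0,0,0,0,0,-0.58,0,0,0,0,0,0,-0.58,0,0,0,0,0,0,-0.58,0,0,0,0,0,0,-0.58]' && python3 cap.py w13
```

```text
t: 14.77
eef_pos: [0.4897, 0.0212, 0.1009]
orientation: [3.142, 0.0, 2.884]
ft_force: [-0.9, -0.3, -0.3]
finger_gap: 0.0183
t: 15.43
eef_pos: [0.4918, 0.0207, 0.1008]
orientation: [3.142, -0.0, 2.884]
ft_force: [0.2, -0.1, 0.7]
finger_gap: 0.0179
t 15.43 stand xy mm [-88.4  37.3] z 100.8 yawerr 0.0039 F [ 0.2 -0.1  0.7] gap 17.9
0.7 [256. 297.  50.  69.] [-64.1  37.9]
```

View pics/w13.png

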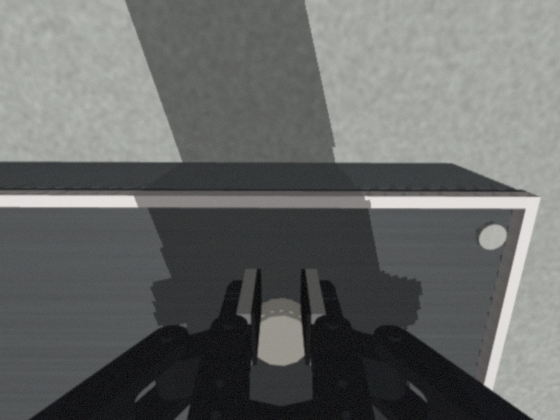

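```bash
python3 -m pendant '[-5,-1.5,0,0,0,0,-0.58,-9,-2.6,0,0,0,0,-0.58,-9,-2.6,0,0,0,0,-0.58,-9,-2.6,0,0,0,0,-0.58,-9,-2.6,0,0,0,0,-0.58,-9,-2.6,0,0,0,0,-0.58,-9,-2.6,0,0,0,0,-0.58,-9,-2.6,0,0,0,0,-0.58]' && python3 -m pendant '[-9.5,-2.7,0,0,0,0,-0.58,-9.5,-2.7,0,0,0,0,-0.58,-9.5,-2.7,0,0,0,0,-0.58,-9.5,-2.7,0,0,0,0,-0.58,-9.5,-2.7,0,0,0,0,-0.58,-9.5,-2.7,0,0,0,0,-0.58,-5,-1,0,0,0,0,-0.58,0,0,0,0,0,0,-0.58]' && python3 cap.py w14
```

```text
t: 16.2
eef_pos: [0.5535, -0.0164, 0.1007]
orientation: [-3.141, -0.0, 2.884]
ft_force: [0.1, 0.2, 0.6]
finger_gap: 0.018
t: 16.87
eef_pos: [0.6091, -0.0492, 0.1007]
orientation: [-3.141, 0.001, 2.883]
ft_force: [-0.1, -0.8, -0.2]
finger_gap: 0.0181
t 16.87 stand xy mm [42.9  0.1] z 100.7 yawerr 0.0028 F [-0.1 -0.8 -0.2] gap 18.1
```

View pics/w14.png

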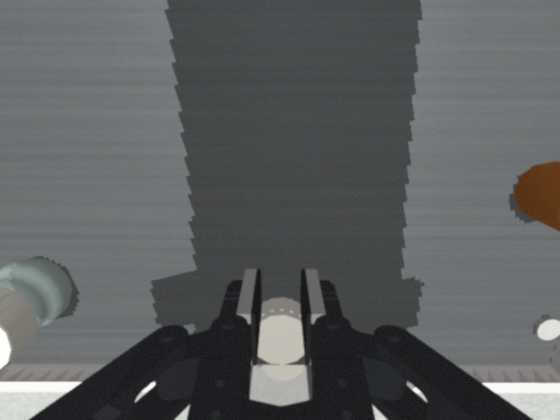

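The network reported nothing, but the picture shows the cap nested at (281,335). Final push.

```bash
python3 -m pendant '[-4,0,0,0,0,0,-0.58,-8,0,0,0,0,0,-0.58,-8,0,0,0,0,0,-0.58,-8,0,0,0,0,0,-0.58,-6,0,0,0,0,0,-0.58,-4,0,0,0,0,0,-0.58,-1,0,0,0,0,0,-0.58,0,0,0,0,0,0,-0.58]' && python3 st.py && python3 -m pendant '[0,0,0,0,0,0,-0.58,0,0,0,0,0,0,-0.58,4,0,-15,0,0,0,-0.58,4,0,-20,0,0,0,-0.58,25,0,-20,0,0,0,-0.58,35,0,-20,0,0,0,-0.58,35,0,-20,0,0,0,-0.58,35,0,-10,0,0,0,-0.58]' && python3 -m pendant '[25,0,0,0,0,0,-0.58,10,0,0,0,0,0,-0.58,0,0,0,0,0,0,-0.58,0,0,0,0,0,0,-0.58,0,0,0,0,0,0,-0.58,0,0,0,0,0,0,-0.58,0,0,0,0,0,0,-0.58,0,0,0,0,0,0,-0.58]'
python3 - <<'E'
from rig import *
from h import *
p=capture("scene");cv2.imwrite("pics/s15.png",cv2.resize(p["pixels"][180:290,200:330,::-1],(709,600),interpolation=cv2.INTER_CUBIC))
p=capture("top");cv2.imwrite("pics/t15.png",cv2.resize(p["pixels"][130:210,270:370,::-1],(750,600),interpolation=cv2.INTER_CUBIC))
E
```

```text
t: 17.63
eef_pos: [0.6461, -0.0583, 0.1005]
orientation: [-3.141, -0.0, 2.884]
ft_force: [-0.5, 0.8, 0.1]
finger_gap: 0.0181
t 17.63 stand xy mm [81.   0.8] z 100.5 yawerr 0.0036 F [-0.5  0.8  0.1] gap 18.1
t: 18.3
eef_pos: [0.5118, -0.023, 0.2089]
orientation: [3.14, 0.003, 2.883]
ft_force: [0.1, 0.6, 1.4]
finger_gap: 0.0174
t: 18.97
eef_pos: [0.4791, -0.0144, 0.2054]
orientation: [-3.141, -0.001, 2.883]
ft_force: [0.3, -0.5, -0.8]
finger_gap: 0.018
```

View pics/s15.png

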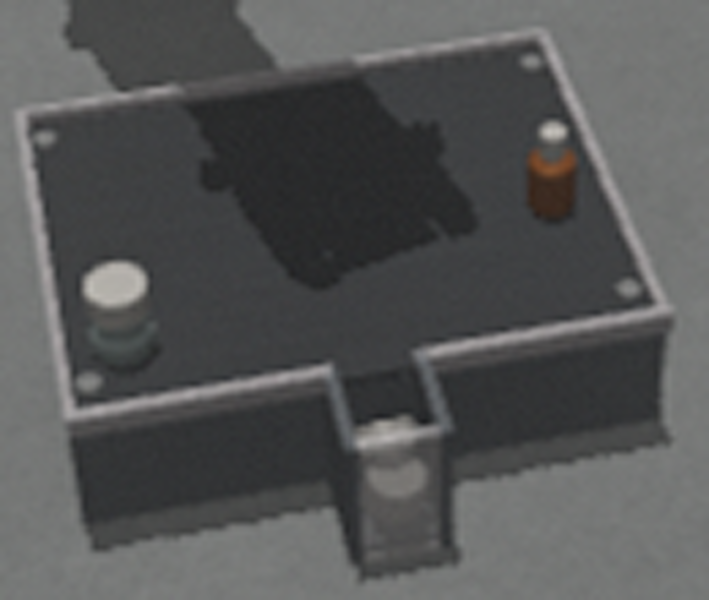

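View pics/t15.png

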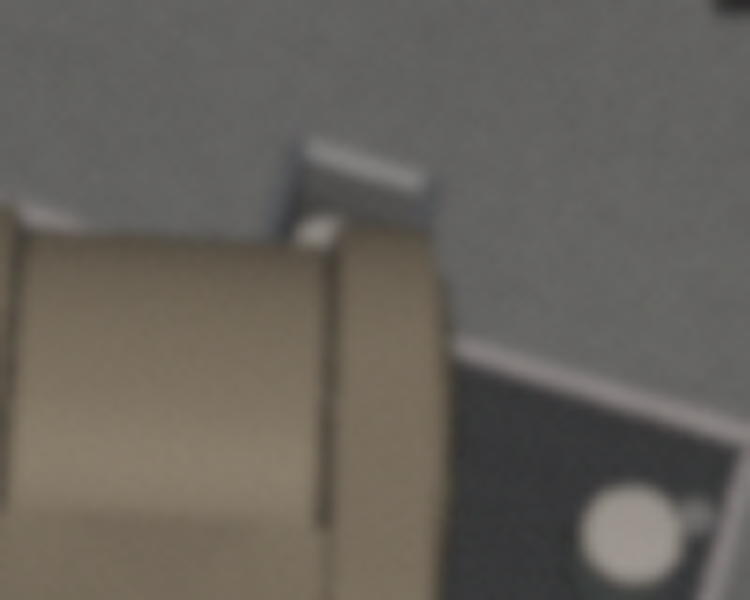

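```bash
python3 -m pendant '[-20,0,-5,0,0,0,-0.58,-35,0,-5,0,0,0,-0.58,-38,0,-5,0,0,0,-0.58,-38,0,-5,0,0,0,-0.58,-38,0,0,0,0,0,-0.58,-38,0,0,0,0,0,-0.58,-30,0,0,0,0,0,-0.58,-15,0,0,0,0,0,-0.58]' && python3 -m pendant '[-5,0,0,0,0,0,-0.58,0,0,0,0,0,0,-0.58,0,0,0,0,0,0,-0.58,0,0,0,0,0,0,-0.58,0,0,0,0,0,0,-0.58,0,0,0,0,0,0,-0.58,0,0,0,0,0,0,-0.58,0,0,0,0,0,0,-0.58]' 
python3 cap.py w16
python3 - <<'E'
import cv2
a=cv2.imread("pics/w16.png");
E
```

```text
t: 19.73
eef_pos: [0.7245, -0.0792, 0.2235]
orientation: [-3.14, -0.002, 2.884]
ft_force: [0.5, -0.2, -1.0]
finger_gap: 0.0176
t: 20.4
eef_pos: [0.727, -0.0793, 0.2263]
orientation: [3.141, 0.0, 2.884]
ft_force: [0.3, -0.4, 0.1]
finger_gap: 0.0181
t 20.4 stand xy mm [164.6   1.5] z 226.3 yawerr 0.004 F [ 0.3 -0.4  0.1] gap 18.1
0.66 [265. 137.  34.  28.] [123.2   2.4]
0.58 [260. 110.  40.  33.] [105.3   0.8]
0.47 [ 58.   0. 444. 182.] [80.8  1.2]
```

View pics/w16.png

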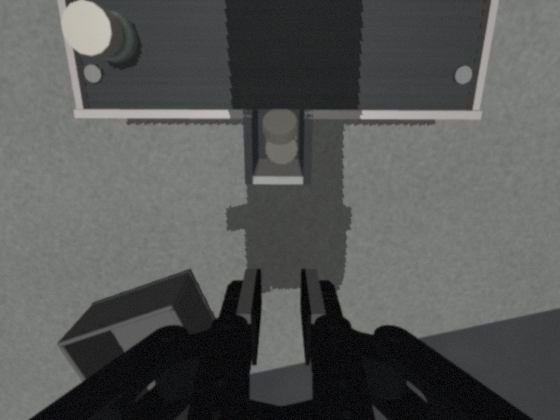

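Run:
```python
from st import *
p=capture("wrist");a=p["pixels"][95:195,215:340,::-1]
b=np.clip((a.astype(float)/140)**.8*255,0,255).astype(np.uint8)
cv2.imwrite("pics/w17z.png",cv2.resize(b,(750,600),interpolation=cv2.INTER_CUBIC))
q=capture("scene");cv2.imwrite("pics/s17z.png",cv2.resize(q["pixels"][235:285,255:295,::-1],(480,600),interpolation=cv2.INTER_CUBIC))
q=capture("top");cv2.imwrite("pics/t17z.png",cv2.resize(q["pixels"][130:200,270:350,::-1],(685,600),interpolation=cv2.INTER_CUBIC))
for n,P in dict(edgeL=(94,-19,70),farL=(142,-19,82),farR=(142,19,82)).items():
    X=S(ST,P[0]/1e3,P[1]/1e3,P[2]/1e3);print(n,proj(p,X).round(),(proj(p,X)-(215,95)).round()*6)
# heights hypotheses
print("per z proj of (108,0,z),(125,0,z) wrist crop")
for z in(14,28,43,50,58,64):
    print(z,((proj(p,S(ST,.108,0,z/1e3))-(215,95))*6).round(),((proj(p,S(ST,.125,0,z/1e3))-(215,95))*6).round())
```

```text
t 20.5 stand xy mm [164.6   1.5] z 226.0 yawerr 0.004 F [-0.3  0.4  0.2] gap 18.4
edgeL [253. 110.] [228.  90.]
farL [253. 177.] [228. 492.]
farR [304. 177.] [534. 492.]
per z proj of (108,0,z),(125,0,z) wrist crop
14 [383. 171.] [383. 285.]
28 [383. 178.] [382. 297.]
43 [382. 188.] [382. 312.]
50 [382. 192.] [382. 319.]
58 [382. 198.] [381. 328.]
64 [381. 202.] [381. 335.]
```

View pics/w17z.png

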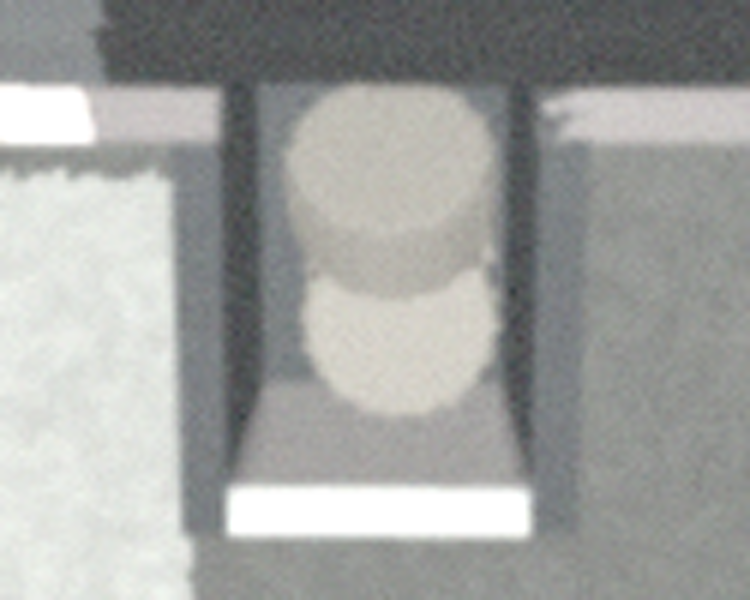

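View pics/s17z.png

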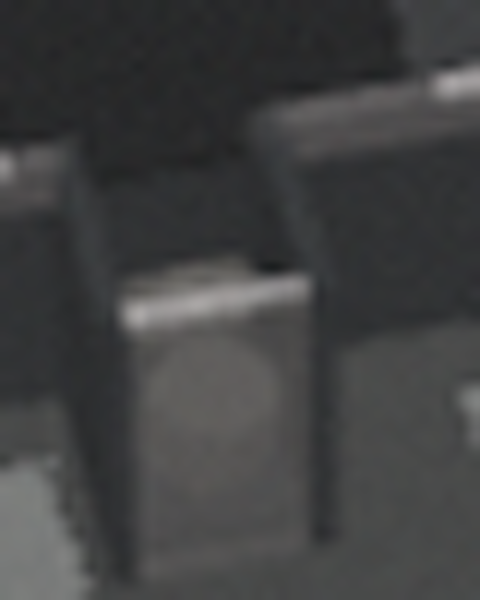

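View pics/t17z.png

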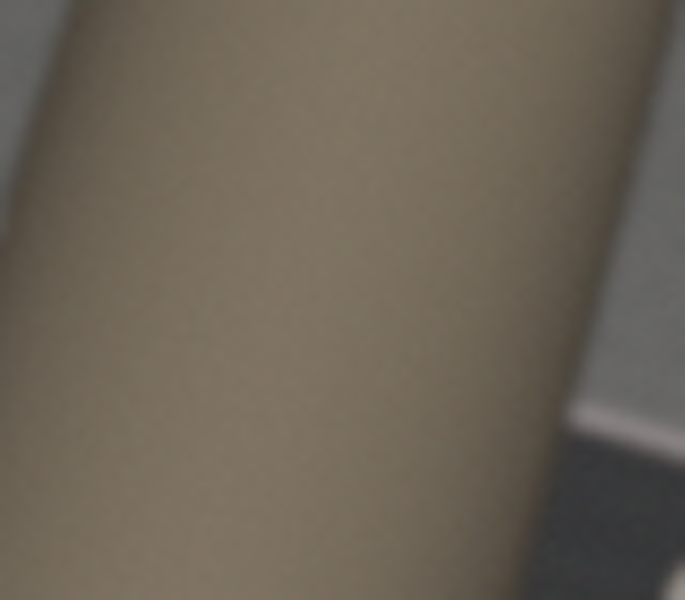

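Run:
```python
from st import *
p=capture("wrist");R,t=np.array(p["R"]),np.array(p["t"]);f=p["intrinsics"][0][0]
for x,z in((102,51),(102,70),(125,36)): 
    X=S(ST,x/1e3,0,z/1e3); d=(R@X+t)[2]; print(x,z,"pred width px*6",(28e-3*f/d*6).round(), "crop",((proj(p,X)-(215,95))*6).round())
q=capture("scene")
for x,z in((116,51),(102,51),(88,51),(116,70),(102,70)): print(x,z,"scene crop12",((proj(q,S(ST,x/1e3,0,z/1e3))-(255,235))*12).round(), "s15",((proj(q,S(ST,x/1e3,0,z/1e3))-(200,180))*5.454).round())
```

```text
t 20.65 stand xy mm [164.8   1.3] z 225.8 yawerr 0.0037 F [-0.2  0.4 -0.9] gap 18.1
102 51 pred width px*6 210.0 crop [383. 146.]
102 70 pred width px*6 225.0 crop [382. 157.]
125 36 pred width px*6 195.0 crop [383. 305.]
116 51 scene crop12 [194. 312.] s15 [388. 442.]
102 51 scene crop12 [180. 264.] s15 [382. 420.]
88 51 scene crop12 [166. 218.] s15 [375. 399.]
116 70 scene crop12 [192. 252.] s15 [387. 414.]
102 70 scene crop12 [178. 204.] s15 [381. 393.]
```

```bash
python3 -c "
from rig import *
print(sign_off())"
```

```text
the job is handed in; nothing more can be done
None
```

All three caps are in the slot, and I handed the job in at about 21 s of the 62 s allowed. No verdict was reported. I pushed them along the deck one at a time with the fingertips 18 mm apart, so each cap sat between the two tips.

- **First two caps:** I checked each in the pictures before starting the next. The first showed in the slot through its clear wall, and both showed stacked there after the second.
- **Final state:** the last wrist picture shows two caps in the slot. One lies toward the far wall, and the third lies roughly flat on the pile just behind the gate. The first cap is hidden beneath them.
- **Third cap's height:** its apparent width (about 205 px in the zoomed crop, against 210 predicted for a top face at 51 mm and 225 at deck height) puts its centre near 43 mm. The limit is 58 mm.
- **Bystanders and contact:** the pot and vial stand upright in their places in the last pictures that show them. I did not re-measure the things on the bench, but the tool never came near them. The arm ended clear of everything, and no reading between moves showed more than about 2 N.

**Checks that disagreed or failed:**
- The cap detector missed the third cap just before its final push, though it was plainly visible in the picture.
- In the scene picture the third cap's rear edge looked a little lower than I predicted, so it may be slightly tilted.
- The top camera's view of the slot was blocked by the arm at the end.

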